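# Put the stray vial back in the lidded cold pot

## Task

A green-capped vial has been left out among the clutter; put it away in the white cold pot. Lift the blue lid off by its knob and lower it, right way up, wholly onto the round black mat; stand the vial upright on the pot's floor beside the two already inside; then put the lid back so that it sits flat all round. No vial may tip over, the lid and the vial are to be set down, not dropped, and everything else on the table is to stay where it is.

Things in the scene. Friction and masses are not known exactly. Their poses are not given: they have to be found in the camera images.
- pot: round white insulated pot with a blue band near its foot, fixed to the table, open at the top under its loose lid. 144 mm outside diameter, 78 mm high, walls 8 mm thick (inside 128 mm across), floor 8 mm thick. Origin: centre of its underside, z up. It stands either left or right of the middle, the mat on the other side; its yaw means nothing (round).
- lid: loose round lid, about 250 g: grey plug 120 mm across, 10 mm deep, chamfered, that drops into the pot with 4 mm to spare all round; over it a blue flange 146 mm across, 8 mm thick, that rests on the rim; white knob on top. Origin: centre of the plug's underside, z up. Seated, the origin is 68 mm above the pot's origin; on the mat 4 mm above the mat's.
- lid_knob (a point): centre of the lid's knob, the point to grasp, 39 mm above the lid's origin: an upright white cylinder 28 mm across, 22 mm tall (28 to 50 mm above the lid's origin), on an 18 mm stem.
- mat: round black rubber mat, 190 mm across, 4 mm thick, fixed to the table; the lid goes on it while the pot is open. Origin: centre of its underside.
- vial_stray: the stray glass vial with a green cap, 21 mm diameter, 55 mm tall, 21 g, standing on the table among the clutter. Origin: centre of its underside, z up. Grasp round the body, at most 40 mm above the origin.
- vial_in_1: a vial of the same kind standing inside the pot on its floor, its axis 20 to 37 mm from the pot's; hidden until the lid is off. It stays upright in the pot.
- vial_in_2: the other vial inside the pot, the same; the two are at least 30 mm apart (axis to axis) and leave the widest gap on the side away from both.
- dropper: bystander: brown dropper bottle, 34 mm diameter up to 70 mm, narrow 13 mm rubber teat above, 102 mm tall. Origin: centre of its underside.
- stamp: bystander: hand stamp standing on a 27 x 46 mm wooden foot, round black handle, 74 mm tall. Origin: centre of its underside.
- carton_small: bystander: small white and green carton, 38 x 110 mm (own x, y), 50 mm tall, left of the big carton. Origin: centre of its underside.
- tape_black: bystander: roll of black tape lying flat, 62 mm across, 19 mm tall. Origin: centre of its underside.
- pill_box: bystander: small white and blue box lying flat, 46 x 75 mm (own x, y), 33 mm tall. Origin: centre of its underside.
- logger: bystander: white temperature logger lying flat, 56 x 95 mm, 20 mm tall. Origin: centre of its underside.
- paper_carton: large open, empty cardboard carton, fixed, always in the same place, an obstacle behind the middle of the work; its near corner points at the robot. In its own frame its walls stand at x = -0.122 and 0.178, y = -0.075 and 0.205 m; those at x = -0.122 and y = -0.075 are 175 mm high, the others 295 mm, and bent flaps stand out a little from the tops.
Not all that is in view belongs to the job. What is shaped like the vial_stray but orange is not meant.

How it is judged:
By the outcome, as a careful person would: the job done as asked, in the order asked, and still so for the second after the job is handed in, with the robot touching nothing.
It also fails if it takes over 72 s, if anything falls off the work surface, if the arm or the gripper's body presses on something with over 40 N, if the wrist force passes 120 N, or if a joint passes its speed limit or range.

## Robot

A 6-joint arm with a two-finger parallel gripper is mounted at the origin on a cart in front of the work surface, level with it; the furniture and walls round the work are solid. World frame = base frame: x ahead of the robot, y to its left, z up, the work surface at z = 0. Lengths are in m, angles in degrees, forces in N, time in s.
With the tool pointing down it reaches from about 0.4 to 0.825 m from the base axis. Payload 7 kg.
Tool frame: the origin (TCP) lies between the finger pads; the fingertips stand 17 mm ahead of it and the grasp point (between the pads) lies 2 mm behind it; z points along the fingers, y is the line along which they close (so a half turn about z gives the same grasp; the last joint's range is limited). The gripper opens to 88 mm and grips with 3 to 60 N. Pads are 19 mm wide; open, the fingers measure 130 mm over their backs; the gripper's body (78 mm by 193 mm) begins 47 mm behind the grasp point.
Start: joints at [-60.842, 20.546, 0.682, 0, -70.136, -16.507], TCP at [0.148, -0.659, 0.244] pointing down, gripper open.
Joint ranges: [-176.03, 176.03], [-82.01, 121.73], [-58.28, 71.71], [-173.87, 95.51], [-174.79, -0.11], [-173.66, 173.66]. Speed limits (degrees/s): [136.94, 136.94, 172.46, 180, 180, 180].

## Interface

Orientations are given as [roll, pitch, yaw] about the fixed x, y, z axes, in that order (R = Rz(yaw) Ry(pitch) Rx(roll)).
In Python, from plant import robot gives the robot as it stands.
- The arm moves only by the tool move_arm, never from a script. Its arguments are lists of equal length, an entry for each row: "slide": the shift along the tool's x, y, z in cm, a list of three; "turn": the turn, a rotation vector about the tool's x, y, z in rad, a list of three; "claw": the opening, from -1 (shut) to 1 (fully open). A call has 1 to 8 rows; each row is the pose to reach, as a shift and turn from the pose commanded when the call began, along the tool's axes at that moment; what a row does not reach only later rows make up. A row lasts 1/10 s, in which the tool goes at most 50 mm and 8.59 degrees, less where a joint would pass 70% of its speed; a pose out of reach is approached as far as the arm can. A call with a gripper value outside its range is refused whole. The fingers move at their own pace and stop on an object; the grip force is fixed at half the most. Time passes only in rows, so rows that repeat a pose let the fingers close. It gives the time, the measured TCP pose, the force, the opening and the grip force at its end, in the units of the state.
- robot.get_state(): the state, without advancing time (a new reading comes with each control period).
- robot.camera(name): name is "scene" or "top"; returns the picture (480x640x3 uint8, red, green, blue); there is no depth.
- robot.camera_model(name): a dict with "fx", "fy", "cx", "cy" (pixels), "k1" (the pictures are not rectified: a ray, as slopes to the right and down, at radius r is drawn at 1 + k1 r^2 times it, then the intrinsics apply), "origin" and "attitude" of the camera in the world. Camera axes: x right, y down, z forward; pixel columns grow to the right and rows downward; lengths in m; the calibration is good to about 2 mm. A picture is of the moment at which its call begins. camera_model takes no time and is no camera call.
- robot.sign_off(): hands the job in; it is judged then, once.
The state is a dict: "clock": time; "qpos": joint angles; "joint_vel": joint speeds; "joint_efforts": joint torques, N m; "position": TCP position; "orientation": TCP orientation; "contact_force": force on the tool from outside, world axes, zero at the start; "moment": the same for the moment, N m; "opening": opening from 0.0 (shut) to 1.0 (fully open); "finger_force": force on a finger pad.
Only numpy, scipy, OpenCV 4.12 (cv2) and the standard library are available. Lean on these libraries where they do the work, as an engineer would, in place of code of your own. Each camera call takes 0.05 s, during which the arm holds its last target. There are 200 camera calls.

## Working session

There is one attempt and no reset: what is moved stays moved. The work goes in short steps, Python scripts to look and compute and a tool call to move; the robot and the scene stay as the last step left them, time stands still between calls to the robot, and variables do not carry over. Pictures are saved under pics/ and viewed, at most 10 in all, crops included, and the job is handed in when it is done.

Besides the shell and the picture viewer there is one more tool, called after "Request:" as name(argument=value, ...) on one line, values as JSON. move_arm: Moves the arm, as the interface text tells. Its arguments: {"type":"object","properties":{"slide":{"type":"array"},"turn":{"type":"array"},"claw":{"type":"array"}},"required":["slide","turn","claw"]}

```bash
ls; mkdir -p pics
python3 - <<'E'
from plant import robot
import cv2
for n in("scene","top"):
    cv2.imwrite(f"pics/{n}0.png",robot.camera(n)[:,:,::-1]); print(robot.camera_model(n))
print(robot.get_state())
E
```

```text
pics
{'fx': 532.1028377870715, 'fy': 532.1028377870715, 'cx': 331.1985047863602, 'cy': 241.60225785752354, 'k1': 0.05270764603463422, 'origin': array([-0.08508571,  0.54386477,  0.84750334]), 'attitude': array([-129.83040888,    0.99779393, -136.77216005])}
{'fx': 501.83651273922385, 'fy': 501.83651273922385, 'cx': 322.9984017138501, 'cy': 249.64824924180536, 'k1': 0.04188045203940684, 'origin': array([ 0.47635245, -0.10520632,  1.10819901]), 'attitude': array([-175.7882944 ,   -0.44539622,  -89.59805155])}
{'clock': 0.1, 'qpos': array([-6.08419663e+01,  2.05858009e+01,  6.40102843e-01, -1.59266018e-02,
       -7.01353944e+01, -1.65074985e+01]), 'joint_vel': array([-0.05983874, -0.12856515,  0.09918598,  0.10694923, -0.04756849,
        0.00360536]), 'joint_efforts': array([-1.41300388e-03, -5.84161699e+01,  2.93752366e+01,  7.01535612e+00,
        1.02487591e-02, -6.43616454e-05]), 'position': array([ 0.14771699, -0.65823175,  0.24274752]), 'orientation': array([ 1.79917995e+02, -8.68767414e-03, -1.67354881e+02]), 'contact_force': array([ 0.12929316, -0.11429348,  0.46415883]), 'moment': array([ 0.04617082, -0.02758776, -0.03434998]), 'finger_force': 0.0, 'opening': 0.9996853555139186}
```

View pics/scene0.png

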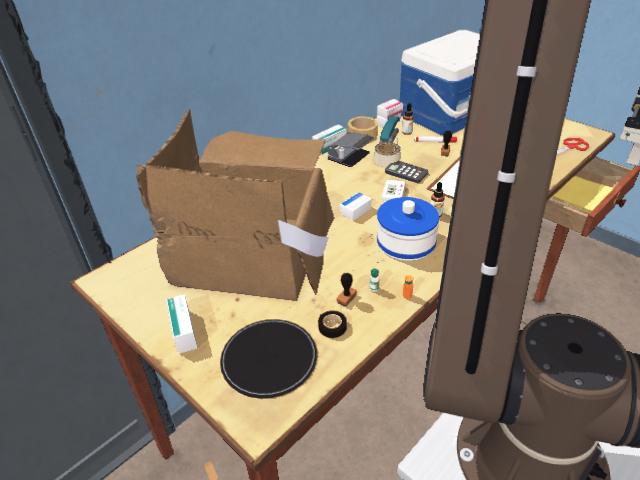

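View pics/top0.png

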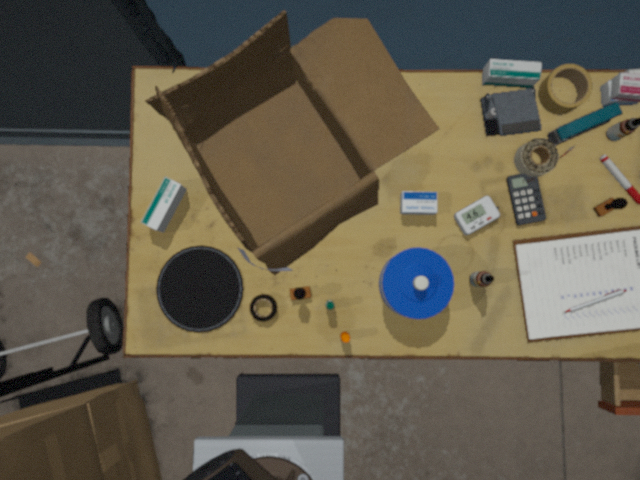

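The scene view shows the blue-lidded pot (407,225), mat (269,357), green-capped vial (375,280), orange vial (408,288), stamp (347,288) and tape (333,323). In the top view they are: lid knob (421,284), mat (200,288), green cap (330,306), orange (345,337), stamp (301,294), tape (264,308), dropper (481,279).

The candidates for the stray vial are the green cap at top (330,306) and the orange one at (345,337). Green fits the description, and I'll confirm it in a crop.

```bash
cat > h.py <<'E'
import numpy as np, cv2
from scipy.spatial.transform import Rotation as R
from plant import robot
def ray(n,uv):
    m=robot.camera_model(n); d=(np.array(uv,float)-[m['cx'],m['cy']])/m['fx']
    s=d.copy()
    for _ in range(20): s=d/(1+m['k1']*(s@s))
    return m['origin'], R.from_euler('xyz',m['attitude'],degrees=True).apply([s[0],s[1],1])
def onz(n,uv,z):
    o,d=ray(n,uv); return o+d*(z-o[2])/d[2]
def proj(n,p):
    m=robot.camera_model(n)
    c=R.from_euler('xyz',m['attitude'],degrees=True).inv().apply(np.array(p)-m['origin'])
    s=c[:2]/c[2]; return s*(1+m['k1']*(s@s))*m['fx']+[m['cx'],m['cy']]
def tri(a,b):
    A=np.zeros((3,3));v=np.zeros(3)
    for n,uv in(("scene",a),("top",b)):
        o,d=ray(n,uv); d=d/np.linalg.norm(d); P=np.eye(3)-np.outer(d,d); A+=P; v+=P@o
    return np.linalg.solve(A,v)
def blobs(img,lo,hi,box,k=1):
    """largest k blobs (hsv range) in box x0,y0,x1,y1: centroid, area, contour"""
    x0,y0,x1,y1=box
    m=cv2.inRange(cv2.cvtColor(img[y0:y1,x0:x1],cv2.COLOR_RGB2HSV),np.array(lo),np.array(hi))
    c=sorted(cv2.findContours(m,cv2.RETR_EXTERNAL,cv2.CHAIN_APPROX_NONE)[0],key=cv2.contourArea)[::-1][:k]
    out=[]
    for q in c:
        q=q+np.array([x0,y0]); mm=cv2.moments(q); out.append((np.array([mm['m10'],mm['m01']])/max(mm['m00'],1e-9),mm['m00'],q))
    return out
def circ(n,cont,z):
    """contour -> plane z -> circle fit (centre, diameter)"""
    h=cv2.convexHull(cont)[:,0]; p=np.array([onz(n,q,z)[:2] for q in h]).astype(np.float32)
    (x,y),r=cv2.minEnclosingCircle(p)
    A=np.c_[2*p,np.ones(len(p))]; s=np.linalg.lstsq(A,(p**2).sum(1),rcond=None)[0]
    return s[:2].round(4),2*np.sqrt(s[2]+s[:2]@s[:2])
E
python3 - <<'E'
from h import *
S=cv2.imread('pics/scene0.png')[:,:,::-1];T=cv2.imread('pics/top0.png')[:,:,::-1]
B=([105,150,60],[125,255,255])
for n,I,b in(("scene",S,(370,190,445,245)),("top",T,(370,240,465,330))):
    q=blobs(I,*B,b)[0]; print(n,"lid",circ(n,q[2],.086),q[1])
for n,I,b in(("scene",S,(210,310,325,405)),("top",T,(150,240,247,335))):
    q=blobs(I,[0,0,0],[180,255,70],b)[0]; print(n,"mat",circ(n,q[2],.004),q[1])
for n,I,b in(("scene",S,(398,198,420,220)),("top",T,(410,272,432,296))):
    q=blobs(I,[0,0,130],[180,60,255],b)[0]; print(n,"knob",q[0],q[1],onz(n,q[0],.118))
G=([65,80,40],[95,255,255])
g=[blobs(S,*G,(365,262,385,283))[0],blobs(T,*G,(320,296,340,316))[0]]
print("cap",[(x[0],x[1]) for x in g],tri(g[0][0],g[1][0]),onz("scene",g[0][0],.05),onz("top",g[1][0],.055))
O=([5,150,90],[20,255,255])
for n,I,b in(("scene",S,(398,270,420,302)),("top",T,(335,328,357,346))):
    q=blobs(I,*O,b)[0]; print(n,"orange",q[0],q[1],onz(n,q[0],.05))
print("stampTop",onz("top",(301,293),.07),"tape",onz("top",(264,308),.015),"dropper",onz("top",(483,279),.1))
c=cv2.resize(S[240:350,310:430],None,fx=4,fy=4,interpolation=3); d=cv2.resize(T[260:350,250:365],None,fx=3,fy=4.89,interpolation=3)[:440]
cv2.imwrite('pics/crop.png',np.hstack([c,d[:,:310]])[:,:,::-1])
E
```

```text
scene lid (array([ 0.483 , -0.3041]), np.float64(0.14678637113578577)) 1789.0
top lid (array([ 0.4855, -0.3053]), np.float64(0.1419254987268643)) 3752.5
scene mat (array([0.4717, 0.1542]), np.float64(0.17284166541469248)) 4804.5
top mat (array([0.4706, 0.1554]), np.float64(0.18544090226580262)) 5601.5
scene knob [408.14689266 206.61440678] 118.0 [ 0.47762959 -0.29588592  0.118     ]
top knob [420.78294574 282.35991141] 150.5 [ 0.48621682 -0.30534657  0.118     ]
cap [(array([374.08108108, 272.58108108]), 37.0), (array([329.86111111, 305.06666667]), 30.0)] [ 0.43778309 -0.12823872  0.05092623] [ 0.43819869 -0.12919738  0.05      ] [ 0.4381306  -0.12798259  0.055     ]
scene orange [407.41452991 290.41737892] 117.0 [ 0.35166732 -0.13401684  0.05      ]
top orange [344.67096774 336.73333333] 77.5 [ 0.37256042 -0.15936561  0.05      ]
stampTop [ 0.4629819  -0.06805523  0.07      ] tape [0.42948887 0.01349277 0.015     ] dropper [ 0.49415928 -0.43328194  0.1       ]
```

View pics/crop.png

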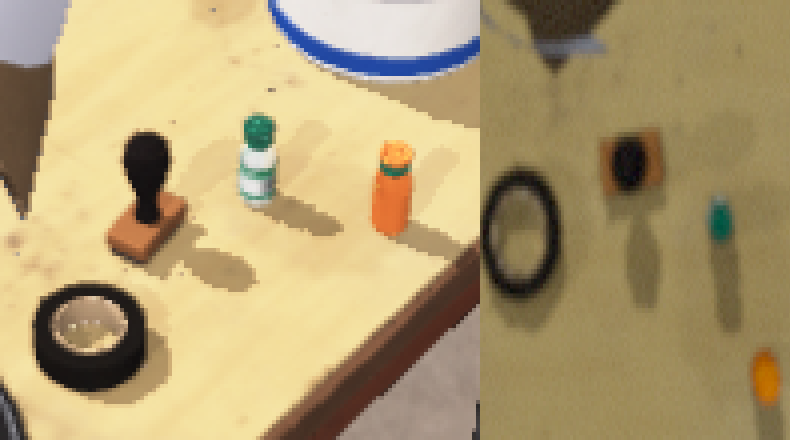

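The crop confirms it: the green-capped vial with the clear body and white label, at scene (375,280), is the stray. The orange one at (408,288) is not. The stamp and tape stand to its left. Next I'll check the carton corner and plan the first move.

```bash
cat >> h.py <<'E'
def plan(pos,yaw=None):
    """slide (cm) and turn (rad) from the measured pose to a tool-down pose"""
    s=robot.get_state(); Q=R.from_euler('xyz',s['orientation'],degrees=True)
    N=R.from_euler('xyz',[180,0,s['orientation'][2] if yaw is None else yaw],degrees=True)
    print("slide",(Q.inv().apply(np.array(pos)-s['position'])*100).round(2),"turn",(Q.inv()*N).as_rotvec().round(3))
E
python3 - <<'E'
from h import *
print("near corner z.175",onz("top",(255,262),.175),"flap",[onz("top",p,.15).round(3) for p in((240,250),(290,270))], tri((325,290),(290,270)))
plan([.485,-.305,.20],-170)
plan([.485,-.305,.108],-170)
E
```

```text
near corner z.175 [0.52115732 0.01419153 0.175     ] flap [array([0.545, 0.046, 0.15 ]), array([ 0.508, -0.049,  0.15 ])] [ 0.50983295 -0.04344638  0.01201077]
slide [-40.64  27.08   4.31] turn [ 0.001 -0.     0.046]
slide [-40.64  27.06  13.51] turn [ 0.001 -0.     0.046]
```

Request:
move_arm(slide=[[-20,13.5,0],[-40.6,27.1,0],[-40.6,27.1,0],[-40.6,27.1,0],[-40.6,27.1,0],[-40.6,27.1,0],[-40.6,27.1,0],[-40.6,27.1,0]], turn=[[0,0,0.04],[0,0,0.04],[0,0,0.04],[0,0,0.04],[0,0,0.04],[0,0,0.04],[0,0,0.04],[0,0,0.04]], claw=[1,1,1,1,1,1,1,1])

```text
clock: 0.9
position: [0.4247, -0.3672, 0.2435]
orientation: [180.0, -0.0, -169.6]
contact_force: [0.8, -0.5, -1.1]
opening: 1.0
finger_force: 0.0
```

Request:
move_arm(slide=[[0,0,0],[0,0,0],[0,0,0],[0,0,0],[0,0,0],[0,0,0],[0,0,0],[0,0,0]], turn=[[0,0,0],[0,0,0],[0,0,0],[0,0,0],[0,0,0],[0,0,0],[0,0,0],[0,0,0]], claw=[1,1,1,1,1,1,1,1])

```text
clock: 1.7
position: [0.4235, -0.3693, 0.2436]
orientation: [-180.0, 0.0, -169.7]
contact_force: [0.2, 0.4, -0.1]
opening: 1.001
finger_force: 0.0
```

Run:
```python
from h import *
print(robot.get_state()['position'])
plan([.485,-.305,.108],-170)
```

```text
[ 0.42353914 -0.3692827   0.24357173]
slide [-7.2   5.22 13.56] turn [-0.     0.     0.006]
```

Request:
move_arm(slide=[[-3.6,2.6,0],[-7.2,5.2,0],[-7.2,5.2,4],[-7.2,5.2,8],[-7.2,5.2,10],[-7.2,5.2,10],[-7.2,5.2,10],[-7.2,5.2,10]], turn=[[0,0,0],[0,0,0],[0,0,0],[0,0,0],[0,0,0],[0,0,0],[0,0,0],[0,0,0]], claw=[1,1,1,1,1,1,1,1])

```text
clock: 2.5
position: [0.4863, -0.3054, 0.1453]
orientation: [-179.9, 0.1, -169.6]
contact_force: [-0.0, -0.4, 0.7]
opening: 0.998
finger_force: 0.0
```

Run:
```python
from h import *
I=robot.camera("top"); cv2.imwrite("pics/t1.png",cv2.resize(I[200:360,320:540],None,fx=3,fy=3)[:,:,::-1])
plan([.485,-.305,.108],-170)
```

```text
slide [0.12 0.06 3.73] turn [-0.001  0.003  0.006]
```

Aligned. Descend and close.

Request:
move_arm(slide=[[0.1,0.1,1.5],[0.1,0.1,3],[0.1,0.1,3.7],[0.1,0.1,3.7],[0.1,0.1,3.7],[0.1,0.1,3.7],[0.1,0.1,3.7],[0.1,0.1,3.7]], turn=[[0,0,0],[0,0,0],[0,0,0],[0,0,0],[0,0,0],[0,0,0],[0,0,0],[0,0,0]], claw=[1,1,1,1,-1,-1,-1,-1])

```text
clock: 3.35
position: [0.4843, -0.3042, 0.107]
orientation: [-180.0, 0.0, -169.6]
contact_force: [-0.9, -0.9, 0.2]
opening: 0.702
finger_force: 0.0
```

Request:
move_arm(slide=[[0,0,0],[0,0,0],[0,0,0],[0,0,0]], turn=[[0,0,0],[0,0,0],[0,0,0],[0,0,0]], claw=[-1,-1,-1,-1])

```text
clock: 3.75
position: [0.4842, -0.3043, 0.1066]
orientation: [-180.0, 0.0, -169.6]
contact_force: [1.0, -7.6, 0.8]
opening: 0.334
finger_force: 4.6
```

Request:
move_arm(slide=[[0,0,0],[0,0,0],[0,0,0],[0,0,0],[0,0,-1],[0,0,-2],[0,0,-3],[0,0,-3]], turn=[[0,0,0],[0,0,0],[0,0,0],[0,0,0],[0,0,0],[0,0,0],[0,0,0],[0,0,0]], claw=[-1,-1,-1,-1,-1,-1,-1,-1])

```text
clock: 4.55
position: [0.4849, -0.3042, 0.1383]
orientation: [-179.9, 0.1, -169.6]
contact_force: [-0.0, 0.8, -0.7]
opening: 0.31
finger_force: 30.0
```

Run:
```python
from h import *
plan([.45,-.30,.27],-170)
plan([.44,.0,.27],-170)
plan([.471,.155,.27],-170)
plan([.471,.155,.07],-170)
```

```text
slide [  3.33   1.03 -13.18] turn [-0.001  0.002  0.007]
slide [ -1.09  30.72 -13.2 ] turn [-0.001  0.002  0.007]
slide [ -6.93  45.41 -13.2 ] turn [-0.001  0.002  0.007]
slide [-6.88 45.43  6.8 ] turn [-0.001  0.002  0.007]
```

Request:
move_arm(slide=[[0,0,-3],[1,0,-6],[2,0.5,-9],[3,1,-12],[3,4,-13],[2.4,8,-13],[1.9,12,-13],[1.3,16,-13]], turn=[[0,0,0],[0,0,0],[0,0,0],[0,0,0],[0,0,0],[0,0,0],[0,0,0],[0,0,0]], claw=[-1,-1,-1,-1,-1,-1,-1,-1])

```text
clock: 5.35
position: [0.4418, -0.1476, 0.2665]
orientation: [180.0, 0.0, -169.7]
contact_force: [0.9, 0.3, -1.6]
opening: 0.309
finger_force: 30.0
```

Request:
move_arm(slide=[[-0.6,4,0],[-1.2,8,0],[-1.8,12,0],[-2.6,16,0],[-4,20,0],[-5.5,24,0],[-7,27.5,0],[-8.2,29.4,0]], turn=[[0,0,0],[0,0,0],[0,0,0],[0,0,0],[0,0,0],[0,0,0],[0,0,0],[0,0,0]], claw=[-1,-1,-1,-1,-1,-1,-1,-1])

```text
clock: 6.15
position: [0.4702, 0.1575, 0.2664]
orientation: [180.0, 0.0, -169.5]
contact_force: [-0.1, -0.0, -1.3]
opening: 0.31
finger_force: 30.0
```

Run:
```python
from h import *
print(robot.get_state()['contact_force'],robot.get_state()['finger_force'])
for n in("scene","top"): cv2.imwrite(f"pics/{n}2.png",robot.camera(n)[:,:,::-1])
S=cv2.imread('pics/scene2.png');T=cv2.imread('pics/top2.png')
cv2.imwrite('pics/c2.png',np.hstack([cv2.resize(S[150:360,210:450],(480,420)),cv2.resize(T[220:340,370:470],(320,384))[:0] if 0 else cv2.resize(T[230:335,380:460],(320,420))]))
plan([.471,.155,.06],-170)
```

```text
[-0.07616742 -0.01336972 -1.31370974] 29.99974697828293
slide [ 2.000e-02 -2.100e-01  2.059e+01] turn [-0.    -0.001  0.009]
```

View pics/c2.png

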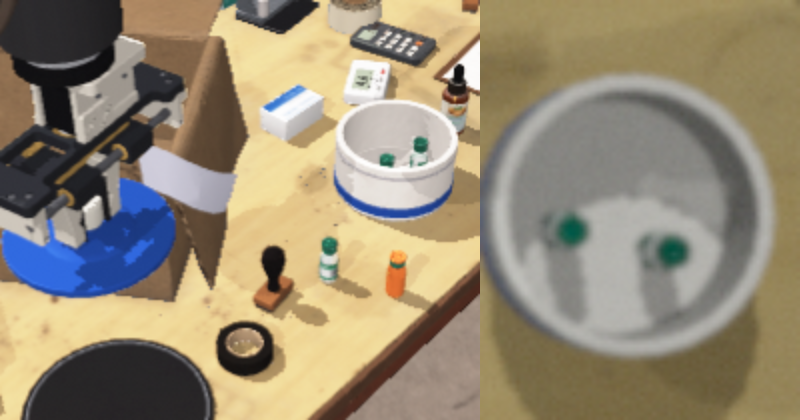

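The lid is level in the gripper over the mat. In the top-view crop (right), the pot is open with two vials at about (572,230) and (672,250), and the wide gap is on the far (+x) side. Lower the lid.

Request:
move_arm(slide=[[0,-0.2,4],[0,-0.2,8],[0,-0.2,12],[0,-0.2,16],[0,-0.2,19],[0,-0.2,20.6],[0,-0.2,20.6],[0,-0.2,20.6]], turn=[[0,0,0],[0,0,0],[0,0,0],[0,0,0],[0,0,0],[0,0,0],[0,0,0],[0,0,0]], claw=[-1,-1,-1,-1,-1,-1,-1,-1])

```text
clock: 7.05
position: [0.4709, 0.1524, 0.0609]
orientation: [-180.0, -0.0, -169.7]
contact_force: [0.4, 0.6, -1.4]
opening: 0.308
finger_force: 30.0
```

Run:
```python
from h import *
I=robot.camera("top")
T=cv2.imread('pics/top2.png')[:,:,::-1]; S=cv2.imread('pics/scene2.png')[:,:,::-1]
for q in blobs(T,[65,80,40],[95,255,255],(380,230,460,335),2): print("in",q[0],q[1],onz("top",q[0],.061))
for q in blobs(S,[65,80,40],[95,255,255],(385,205,435,245),2): print("inS",q[0],q[1],onz("scene",q[0],.058))
# pot rim, top view: bright low-saturation ring
q=blobs(T,[0,0,120],[180,50,255],(375,225,465,340))[0]; print("rim",circ("top",q[2],.078),q[1])
q=blobs(S,[0,0,150],[180,60,255],(370,195,445,260))[0]; print("rimS bbox",cv2.boundingRect(q[2]))
x=robot.get_state()['position']; print(x); plan([.471,.155,.042],-170)
```

```text
in [402.5        287.26666667] 25.0 [ 0.47629318 -0.2787884   0.061     ]
in [427.5 292.5] 23.0 [ 0.46587425 -0.33062469  0.061     ]
inS [419.75806452 221.90322581] 31.0 [ 0.46555169 -0.33341757  0.058     ]
inS [402.76100629 229.46540881] 26.5 [ 0.47804563 -0.28288776  0.058     ]
rim (array([ 0.485 , -0.3062]), np.float64(0.1461378299974967)) 3923.5
rimS bbox (377, 195, 67, 60)
[0.47130262 0.15289815 0.061527  ]
slide [-0.01  0.21  1.95] turn [0.    0.001 0.006]
```

Request:
move_arm(slide=[[0,0.2,0.8],[0,0.2,1.5],[0,0.2,1.7],[0,0.2,1.8],[0,0.2,1.9],[0,0.2,1.9]], turn=[[0,0,0],[0,0,0],[0,0,0],[0,0,0],[0,0,0],[0,0,0]], claw=[-1,-1,-1,-1,-1,-1])

```text
clock: 7.7
position: [0.47, 0.1547, 0.0425]
orientation: [-180.0, -0.0, -169.6]
contact_force: [-5.8, -1.6, 10.2]
opening: 0.312
finger_force: 30.0
```

Request:
move_arm(slide=[[0,0,-0.05],[0,0,-0.05],[0,0,-0.05],[0,0,-0.05],[0,0,-2],[0,0,-5],[0,0,-9],[0,0,-13]], turn=[[0,0,0],[0,0,0],[0,0,0],[0,0,0],[0,0,0],[0,0,0],[0,0,0],[0,0,0]], claw=[0.3,0.3,0.3,0.3,0.3,0.3,0.3,0.3])

```text
clock: 8.5
position: [0.4699, 0.1546, 0.1727]
orientation: [-180.0, -0.1, -169.6]
contact_force: [1.3, 1.4, -0.6]
opening: 0.651
finger_force: 0.0
```

Run:
```python
from h import *
plan([.438,-.128,.17],-134)
```

```text
slide [  8.23 -27.22   0.29] turn [-0.    -0.001 -0.622]
```

Request:
move_arm(slide=[[2,-1,-4],[4.5,-4,-5],[6,-8,-5],[7,-12,-5],[7.5,-16,-5],[8.2,-20,-5],[8.2,-24,-5],[8.2,-27.2,-5]], turn=[[0,0,-0.05],[0,0,-0.1],[0,0,-0.2],[0,0,-0.3],[0,0,-0.4],[0,0,-0.5],[0,0,-0.6],[0,0,-0.622]], claw=[0.3,0.3,0.3,0.3,0.3,0.3,0.3,0.3])

```text
clock: 9.3
position: [0.4385, -0.1294, 0.2218]
orientation: [-180.0, 0.0, -133.8]
contact_force: [1.4, 0.8, 0.6]
opening: 0.65
finger_force: 0.0
```

Run:
```python
from h import *
S=robot.camera("scene"); q=blobs(S,[65,80,40],[95,255,255],(365,262,385,283)); print([(x[0],x[1]) for x in q])
q=blobs(S,[105,150,60],[125,255,255],(200,280,340,400))[0]; print("lid on mat",circ("scene",q[2],.022))
plan([.438,-.128,.10],-134); plan([.438,-.128,.034],-134)
```

```text
[(array([374.13157895, 272.5       ]), 38.0)]
lid on mat (array([0.4693, 0.155 ]), np.float64(0.14796078815562652))
slide [-0.21  0.35 12.15] turn [-0.001 -0.001  0.002]
slide [-0.22  0.36 18.75] turn [-0.001 -0.001  0.002]
```

Request:
move_arm(slide=[[-0.1,0.2,4],[-0.2,0.3,8],[-0.2,0.3,12],[-0.2,0.3,12],[-0.2,0.3,12]], turn=[[0,0,0],[0,0,0],[0,0,0],[0,0,0],[0,0,0]], claw=[0.3,0.3,0.3,0.3,0.3])

```text
clock: 9.85
position: [0.4379, -0.124, 0.102]
orientation: [180.0, -0.1, -134.0]
contact_force: [0.9, -0.1, 0.9]
opening: 0.653
finger_force: 0.0
```

Run:
```python
from h import *
S=robot.camera("scene"); cv2.imwrite("pics/s3.png",cv2.resize(S[180:340,280:450],None,fx=4,fy=3.5)[:,:,::-1])
for _ in range(3): plan([.438,-.128,.034],-134); robot.camera("top")
```

```text
slide [ 0.36 -0.21  6.9 ] turn [-0.001  0.001  0.001]
slide [ 0.41 -0.18  6.95] turn [-0.002  0.002  0.001]
slide [ 0.42 -0.19  6.96] turn [-0.002  0.003  0.   ]
```

View pics/s3.png

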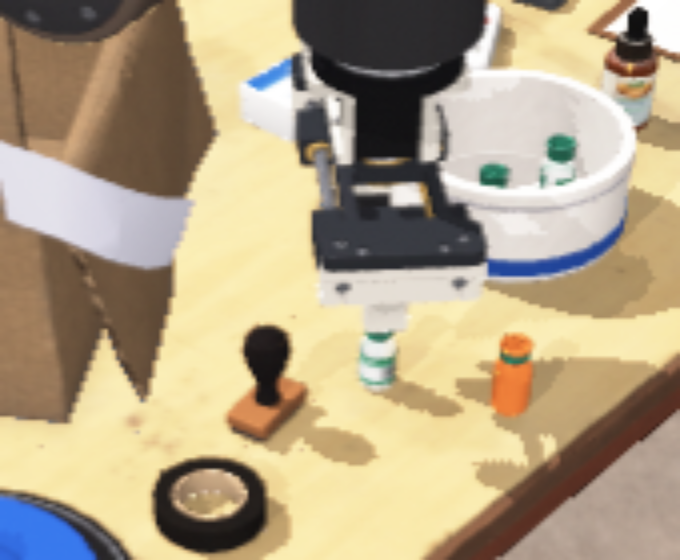

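The gripper is right above the green-capped vial at (378,360), with the stamp (265,380) and orange vial (512,375) clear. I'll correct by 4 mm and descend.

Request:
move_arm(slide=[[0.4,-0.2,0],[0.4,-0.2,0],[0.4,-0.2,2.5],[0.4,-0.2,5],[0.4,-0.2,6.9],[0.4,-0.2,6.9],[0.4,-0.2,6.9]], turn=[[0,0,0],[0,0,0],[0,0,0],[0,0,0],[0,0,0],[0,0,0],[0,0,0]], claw=[0.3,0.3,0.3,0.3,0.3,0.3,0.3])

```text
clock: 10.75
position: [0.4366, -0.1283, 0.0329]
orientation: [180.0, -0.0, -134.0]
contact_force: [-0.6, -0.6, 0.4]
opening: 0.647
finger_force: 0.0
```

Request:
move_arm(slide=[[0,0,0],[0,0,0],[0,0,0],[0,0,0],[0,0,0],[0,0,0],[0,0,0],[0,0,0]], turn=[[0,0,0],[0,0,0],[0,0,0],[0,0,0],[0,0,0],[0,0,0],[0,0,0],[0,0,0]], claw=[-1,-1,-1,-1,-1,-1,-1,-1])

```text
clock: 11.55
position: [0.4365, -0.1281, 0.0327]
orientation: [-180.0, 0.0, -134.0]
contact_force: [-1.0, 0.3, 5.1]
opening: 0.229
finger_force: 30.0
```

Request:
move_arm(slide=[[0,0,-2],[0,0,-5],[0,0,-8],[0,0,-11],[0,0,-13],[0,0,-13]], turn=[[0,0,0],[0,0,0],[0,0,0],[0,0,0],[0,0,0],[0,0,0]], claw=[-1,-1,-1,-1,-1,-1])

```text
clock: 12.15
position: [0.4381, -0.1281, 0.1653]
orientation: [-179.8, 0.2, -134.0]
contact_force: [0.2, 0.6, -0.5]
opening: 0.225
finger_force: 30.0
```

Run:
```python
from h import *
plan([.512,-.309,.16],-180)
```

```text
slide [  7.89 -17.88   0.56] turn [-0.002  0.005  0.803]
```

Request:
move_arm(slide=[[1,-2.2,0],[2,-4.5,0],[3,-7,0],[4,-9,0],[5,-11.3,0],[6,-13.6,0],[7,-16,0],[7.9,-17.9,0]], turn=[[0,0,0.1],[0,0,0.2],[0,0,0.3],[0,0,0.4],[0,0,0.5],[0,0,0.6],[0,0,0.7],[0,0,0.8]], claw=[-1,-1,-1,-1,-1,-1,-1,-1])

```text
clock: 12.95
position: [0.5102, -0.3104, 0.161]
orientation: [180.0, -0.1, 179.9]
contact_force: [0.8, 0.7, -0.0]
opening: 0.226
finger_force: 30.0
```

Request:
move_arm(slide=[[0,0,0],[0,0,0],[0,0,0]], turn=[[0,0,0],[0,0,0],[0,0,0]], claw=[-1,-1,-1])

```text
clock: 13.25
position: [0.5097, -0.3087, 0.1618]
orientation: [180.0, -0.1, -179.8]
contact_force: [-0.2, 1.2, -1.3]
opening: 0.223
finger_force: 30.0
```

Run:
```python
from h import *
S=robot.camera("scene"); cv2.imwrite("pics/s4.png",cv2.resize(S[130:270,330:480],None,fx=4,fy=4)[:,:,::-1])
plan([.512,-.309,.09],-180); plan([.512,-.309,.0425],-180)
```

```text
slide [-0.22 -0.04  7.22] turn [ 0.    -0.001  0.004]
slide [-0.22 -0.04 11.97] turn [ 0.    -0.001  0.004]
```

View pics/s4.png

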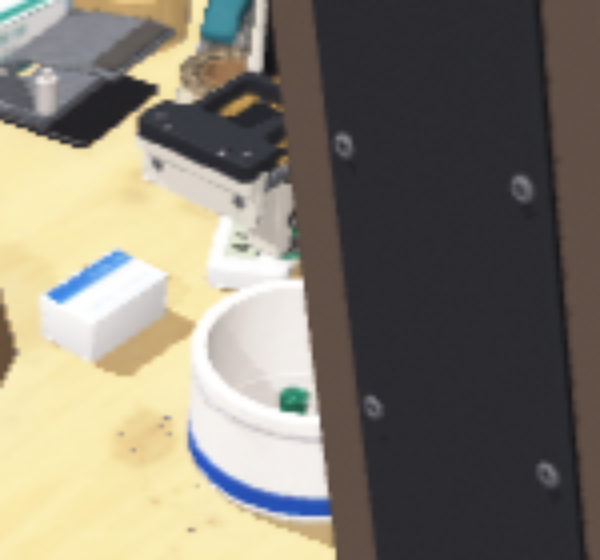

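The pot is partly hidden by the arm. The gripper holds the vial (green cap at about (290,240)) over the far side of the pot, above vial_in_1 (293,400). Descend into the gap.

Request:
move_arm(slide=[[-0.2,0,2],[-0.2,0,4],[-0.2,0,6],[-0.2,0,8],[-0.2,0,9.5],[-0.2,0,11],[-0.2,0,11.5],[-0.2,0,11.5]], turn=[[0,0,0],[0,0,0],[0,0,0],[0,0,0],[0,0,0],[0,0,0],[0,0,0],[0,0,0]], claw=[-1,-1,-1,-1,-1,-1,-1,-1])

```text
clock: 14.1
position: [0.512, -0.3088, 0.0472]
orientation: [180.0, -0.1, -179.8]
contact_force: [-0.2, 0.4, -0.1]
opening: 0.229
finger_force: 30.0
```

Request:
move_arm(slide=[[0,0,0.2],[0,0,0.4],[0,0,0.5],[0,0,0.5]], turn=[[0,0,0],[0,0,0],[0,0,0],[0,0,0]], claw=[-1,-1,-1,-1])

```text
clock: 14.5
position: [0.5124, -0.3094, 0.0428]
orientation: [-180.0, 0.0, -179.8]
contact_force: [-0.0, 1.0, -0.9]
opening: 0.227
finger_force: 30.0
```

Not touching yet (contact is expected at about 0.0407); creep down.

Request:
move_arm(slide=[[0,0,0.1],[0,0,0.2],[0,0,0.2],[0,0,0.2]], turn=[[0,0,0],[0,0,0],[0,0,0],[0,0,0]], claw=[-1,-1,-1,-1])

```text
clock: 14.9
position: [0.5124, -0.3094, 0.0408]
orientation: [-180.0, 0.0, -179.8]
contact_force: [-0.5, -0.2, 2.8]
opening: 0.228
finger_force: 30.0
```

Request:
move_arm(slide=[[0,0,0.05],[0,0,0.05],[0,0,0.05],[0,0,0.05],[0,0,0.05],[0,0,0.05]], turn=[[0,0,0],[0,0,0],[0,0,0],[0,0,0],[0,0,0],[0,0,0]], claw=[-1,-1,-0.25,-0.25,-0.25,-0.25])

```text
clock: 15.5
position: [0.5122, -0.3093, 0.0398]
orientation: [180.0, -0.0, -179.8]
contact_force: [-0.4, 0.3, 0.2]
opening: 0.373
finger_force: 0.0
```

Request:
move_arm(slide=[[0,0,-1],[0,0,-2.5],[0,0,-5],[0,0,-9],[0,0,-13],[0,0,-17],[0,0,-20],[0,0,-20]], turn=[[0,0,0],[0,0,0],[0,0,0],[0,0,0],[0,0,0],[0,0,0],[0,0,0],[0,0,0]], claw=[-0.25,-0.25,-0.25,-0.25,-0.25,-0.25,-0.25,-0.25])

```text
clock: 16.3
position: [0.5143, -0.3104, 0.2463]
orientation: [-179.8, 0.5, -179.8]
contact_force: [-0.3, 0.1, -0.1]
opening: 0.372
finger_force: 0.0
```

Run:
```python
from h import *
plan([.42,-.06,.24],-170);plan([.4695,.155,.24],-170)
```

```text
slide [ 9.35 25.07  0.46] turn [-0.004  0.008 -0.171]
slide [ 4.33 46.55  0.43] turn [-0.004  0.008 -0.171]
```

Request:
move_arm(slide=[[2,3,0],[4.5,7,0],[7,11,0],[9,15,0],[9.4,19,0],[9.4,23,0],[9.4,25,0],[9.4,25,0]], turn=[[0,0,-0.03],[0,0,-0.06],[0,0,-0.1],[0,0,-0.14],[0,0,-0.17],[0,0,-0.17],[0,0,-0.17],[0,0,-0.17]], claw=[0.3,0.3,0.3,0.3,0.3,0.3,0.3,0.3])

```text
clock: 17.1
position: [0.4174, -0.0577, 0.2405]
orientation: [180.0, 0.1, -169.9]
contact_force: [-0.3, 0.4, 0.6]
opening: 0.652
finger_force: 0.0
```

Request:
move_arm(slide=[[-1,4,0],[-2,8,0],[-4,12,0],[-6,16,0],[-8,19,0],[-8.6,20.3,0],[-8.6,20.3,0],[-8.6,20.3,0]], turn=[[0,0,0],[0,0,0],[0,0,0],[0,0,0],[0,0,0],[0,0,0],[0,0,0],[0,0,0]], claw=[0.3,0.3,0.3,0.3,0.3,0.3,0.3,0.3])

```text
clock: 17.9
position: [0.4671, 0.1543, 0.2397]
orientation: [-180.0, -0.1, -170.1]
contact_force: [0.6, -0.1, -0.4]
opening: 0.652
finger_force: 0.0
```

Run:
```python
from h import *
S=robot.camera("scene");T=robot.camera("top")
cv2.imwrite('pics/c5.png',np.hstack([cv2.resize(S[170:380,210:450],(480,420)),cv2.resize(T[230:335,380:460],(320,420))])[:,:,::-1])
for q in blobs(T,[65,80,40],[95,255,255],(380,230,460,335),3): print("in",q[0],q[1],onz("top",q[0],.061))
for n,I in(("top",T),("scene",S)):
  q=blobs(I,[0,0,120 if n=="top" else 150],[180,50,255],(375,225,465,340) if n=="top" else (370,195,445,260))[0]; print(n,"rim",circ(n,q[2],.078))
q=blobs(S,[105,150,60],[125,255,255],(200,280,340,400))[0]; print("lid on mat",circ("scene",q[2],.022))
print(robot.get_state()['position']); plan([.4695,.155,.0435],-170)
```

```text
in [416.96551724 269.40229885] 29.0 [ 0.51369154 -0.30913544  0.061     ]
in [402.5        287.26666667] 25.0 [ 0.47629318 -0.2787884   0.061     ]
in [427.5 292.5] 23.0 [ 0.46587425 -0.33062469  0.061     ]
top rim (array([ 0.4852, -0.3064]), np.float64(0.1460527183498404))
scene rim (array([ 0.4708, -0.2943]), np.float64(0.20760316189144817))
lid on mat (array([0.4692, 0.155 ]), np.float64(0.14806561072698457))
[0.4670672  0.15395121 0.2400677 ]
slide [-0.26  0.06 19.66] turn [-0.    -0.    -0.003]
```

View pics/c5.png

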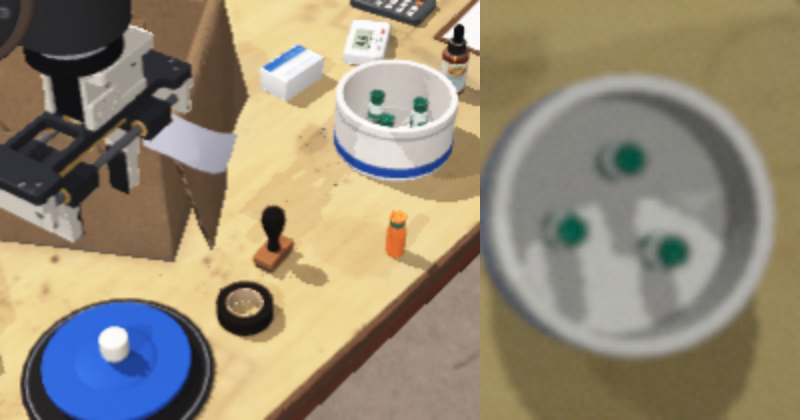

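All three vials stand upright in the pot: top-view crop (630,158), (572,230) and (672,250). The lid lies flat on the mat at (118,345), and the bystanders have not moved. Fetch the lid.

Request:
move_arm(slide=[[-0.3,0,4],[-0.3,0,8],[-0.3,0,12],[-0.3,0,15.5],[-0.3,0,18],[-0.3,0,19.6],[-0.3,0,19.6],[-0.3,0,19.6]], turn=[[0,0,0],[0,0,0],[0,0,0],[0,0,0],[0,0,0],[0,0,0],[0,0,0],[0,0,0]], claw=[0.3,0.3,0.3,0.3,0.3,0.3,0.3,0.3])

```text
clock: 18.8
position: [0.4706, 0.1551, 0.0446]
orientation: [-180.0, 0.0, -170.1]
contact_force: [0.7, 0.4, 1.7]
opening: 0.648
finger_force: 0.0
```

Request:
move_arm(slide=[[0,0,0],[0,0,0],[0,0,0],[0,0,0],[0,0,0],[0,0,0],[0,0,0],[0,0,0]], turn=[[0,0,0],[0,0,0],[0,0,0],[0,0,0],[0,0,0],[0,0,0],[0,0,0],[0,0,0]], claw=[-1,-1,-1,-1,-1,-1,-1,-1])

```text
clock: 19.6
position: [0.4706, 0.1558, 0.0445]
orientation: [180.0, 0.0, -170.1]
contact_force: [-1.5, -0.9, 5.7]
opening: 0.314
finger_force: 30.0
```

Request:
move_arm(slide=[[0,0,-2],[0,0,-5],[0,0,-9],[1,0,-13],[2,-1,-17],[3.5,-3,-21],[4.5,-6,-22],[5.4,-10,-22]], turn=[[0,0,0],[0,0,0],[0,0,0],[0,0,0],[0,0,0],[0,0,0],[0,0,0],[0,0,0]], claw=[-1,-1,-1,-1,-1,-1,-1,-1])

```text
clock: 20.4
position: [0.4346, 0.0481, 0.2663]
orientation: [179.9, 0.2, -170.0]
contact_force: [0.7, -0.3, -2.3]
opening: 0.311
finger_force: 30.0
```

Run:
```python
from h import *
plan([.4845,-.305,.26],-170)
```

```text
slide [  1.24 -35.64   0.56] turn [0.002 0.004 0.001]
```

Request:
move_arm(slide=[[0.8,-4.5,0],[1.6,-9,0],[2.4,-13.5,0],[2.6,-18,0],[2.6,-22.5,0],[2.2,-27,0],[1.8,-31.5,0],[1.3,-35.6,0]], turn=[[0,0,0],[0,0,0],[0,0,0],[0,0,0],[0,0,0],[0,0,0],[0,0,0],[0,0,0]], claw=[-1,-1,-1,-1,-1,-1,-1,-1])

```text
clock: 21.2
position: [0.4826, -0.307, 0.2634]
orientation: [180.0, -0.0, -170.1]
contact_force: [0.9, 0.4, -1.8]
opening: 0.306
finger_force: 30.0
```

Request:
move_arm(slide=[[0,0,3],[0,0,6],[0,0,9],[0,0,12],[0,0,13],[0,0,13]], turn=[[0,0,0],[0,0,0],[0,0,0],[0,0,0],[0,0,0],[0,0,0]], claw=[-1,-1,-1,-1,-1,-1])

```text
clock: 21.8
position: [0.4818, -0.3047, 0.1325]
orientation: [179.9, -0.2, -170.1]
contact_force: [0.1, 0.1, -1.8]
opening: 0.317
finger_force: 30.0
```

Run:
```python
from h import *
robot.camera("top"); T=robot.camera("top")
q=blobs(T,[105,150,60],[125,255,255],(360,230,475,340))[0]; print(circ("top",q[2],robot.get_state()['position'][2]-.0225),q[1])
print(robot.get_state()['position'],robot.get_state()['orientation']);plan([.4845,-.305,.1085],-170)
```

```text
(array([ 0.4358, -0.3021]), np.float64(0.06779852842468757)) 380.0
[ 0.48352725 -0.30529589  0.13513257] [-1.79953830e+02  4.51802795e-02 -1.70070837e+02]
slide [-0.1   0.01  2.66] turn [-0.001  0.001 -0.001]
```

Request:
move_arm(slide=[[-0.1,0,0.6],[-0.1,0,1.2],[-0.1,0,1.7],[-0.1,0,2.1],[-0.1,0,2.4],[-0.1,0,2.5],[-0.1,0,2.5]], turn=[[0,0,0],[0,0,0],[0,0,0],[0,0,0],[0,0,0],[0,0,0],[0,0,0]], claw=[-1,-1,-1,-1,-1,-1,-1])

```text
clock: 22.6
position: [0.4839, -0.3051, 0.1091]
orientation: [-180.0, 0.0, -170.1]
contact_force: [-0.2, -3.3, -2.3]
opening: 0.314
finger_force: 30.0
```

Request:
move_arm(slide=[[0,0,0.1],[0,0,0.15],[0,0,0.2],[0,0,0.2]], turn=[[0,0,0],[0,0,0],[0,0,0],[0,0,0]], claw=[-1,-1,-1,-1])

```text
clock: 23.0
position: [0.484, -0.3051, 0.1085]
orientation: [-179.9, 0.0, -170.1]
contact_force: [-3.5, 0.3, 8.9]
opening: 0.31
finger_force: 30.0
```

Firm contact at exactly the seated height (0.1085). Release and lift.

Request:
move_arm(slide=[[0,0,-0.05],[0,0,-0.05],[0,0,-0.05],[0,0,-0.05],[0,0,-1.5],[0,0,-4],[0,0,-8],[0,0,-12]], turn=[[0,0,0],[0,0,0],[0,0,0],[0,0,0],[0,0,0],[0,0,0],[0,0,0],[0,0,0]], claw=[0.4,0.4,0.4,0.4,0.4,0.4,0.4,0.4])

```text
clock: 23.8
position: [0.4833, -0.3047, 0.2278]
orientation: [180.0, -0.1, -170.1]
contact_force: [1.1, -0.7, -0.0]
opening: 0.701
finger_force: 0.0
```

Request:
move_arm(slide=[[3,4,0],[5,8,0],[6,12,0],[6,16,0],[6,20,0],[6,24,0],[6,24,0],[6,24,0]], turn=[[0,0,0],[0,0,0],[0,0,0],[0,0,0],[0,0,0],[0,0,0],[0,0,0],[0,0,0]], claw=[0.4,0.4,0.4,0.4,0.4,0.4,0.4,0.4])

```text
clock: 24.6
position: [0.3835, -0.0778, 0.2273]
orientation: [180.0, 0.1, -169.9]
contact_force: [-0.1, -0.7, 0.1]
opening: 0.701
finger_force: 0.0
```

Run:
```python
from h import *
S=robot.camera("scene");T=robot.camera("top")
cv2.imwrite('pics/c6.png',np.hstack([cv2.resize(S[170:345,300:500],(480,420)),cv2.resize(T[230:335,380:460],(320,420))])[:,:,::-1])
B=([105,150,60],[125,255,255])
for n,I,b in(("scene",S,(370,190,445,245)),("top",T,(370,240,465,330))):
    q=blobs(I,*B,b)[0]; print(n,"lid",circ(n,q[2],.086),q[1])
```

```text
scene lid (array([ 0.477 , -0.3027]), np.float64(0.1396111182775856)) 991.5
top lid (array([ 0.4842, -0.3042]), np.float64(0.14174611040208254)) 3752.0
```

View pics/c6.png

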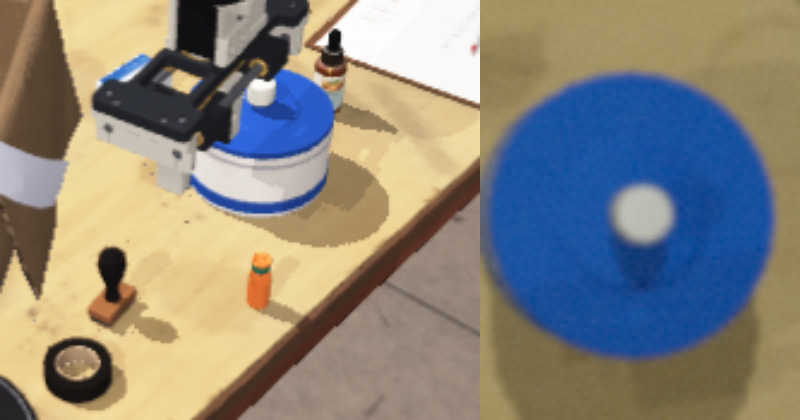

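The lid sits flat and centred on the pot, with its top-view outline matching the original (3752 px against 3752.5 px). The stamp (112,285), orange vial (260,280), tape (78,370) and dropper (330,75) have not moved. Hand in.

```bash
python3 -c "
from plant import robot
print(robot.sign_off())"
```

```text
the job is handed in; nothing more can be done
None
```

The green-capped vial stands upright in the pot with the other two, the lid is back on and sits flat, and the job was handed in at about 25 s on the robot's clock.

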